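Ready the crayon display for the shop counter

ROBOT

A 6-joint arm with a two-finger parallel gripper is mounted at the origin on the work surface. World frame = base frame: x ahead of the robot, y to its left, z up, the work surface at z = 0. Lengths are in m, angles in rad, forces in N, time in s.
With the tool pointing down it reaches from about 0.35 to 0.975 m from the base axis. Payload 7.1 kg.
Tool frame: the origin (TCP) lies at the very end of the fingers, on their centre line; the grasp point (between the pads) lies 19 mm behind it; z points along the fingers, y is the line along which they close (so a half turn about z gives the same grasp; the last joint's range is limited). The gripper opens to 88 mm and grips with 3 to 60 N. Pads are 20 mm wide; open, the fingers measure 115 mm over their backs; the gripper's body (75 mm by 178 mm) begins 61 mm behind the grasp point.
Start: joints at [1.315, 0.423, 1.63, -0, 1.089, -0.019], TCP at [0.147, 0.608, 0.191] pointing down, gripper open.
Joint ranges: [-3, 3], [-0.9, 2.11], [0.09, 2.58], [-1.31, 4.45], [0.11, 2.69], [-2.54, 2.54]. Speed limits (rad/s): [2.39, 2.39, 3.01, 3.14, 3.14, 3.14].

INTERFACE

Orientations are given as a unit quaternion [w, x, y, z].
In Python, from plant import arm, cams, order gives the robot as it stands.
- The arm moves only by the tool play_rows, never from a script. Its argument "steps" is a list of rows, each an object with "hand": the closure, from -1 (fully open) to 1 (shut); "linear": the shift along the tool's x, y, z in m, a list of three; "turn": the turn about the tool's z in degrees. A call has 1 to 20 rows; each row shifts and turns the commanded pose from where the row before left it, along the tool's axes as they then stand; what a row does not reach is not made up. A row lasts 1/10 s, in which the tool goes at most 50 mm and 8.59 degrees, less where a joint would pass 70% of its speed; a pose out of reach is approached as far as the arm can. A call with a gripper value outside its range is refused whole. The fingers move at their own pace and stop on an object; "force" is the grip in N (left out, the last holds). Time passes only in rows, so rows that do not move let the fingers close. It gives the time, the measured TCP pose, the force, the opening and the grip force at its end, in the units of the state.
- arm.state(): the state, without advancing time (a new reading comes with each control period).
- cams.capture(name): name is "scene" or "top"; returns a dict with "color" (420x560x3 uint8, red, green, blue), "mtx" (3x3 intrinsics, pixels), "pose" (4x4, takes a point from camera to world coordinates). Camera axes: x right, y up, looking along -z (the intrinsics and any distortion apply to the point x, -y, -z); pixel columns grow to the right and rows downward; lengths in m; the calibration is good to about 2 mm. A picture is of the moment at which its call begins. There is no depth.
- order.job_done(): hands the job in; it is judged then, once.
The state is a dict: "t": time; "joint_positions": joint angles; "dq": joint speeds; "joint_efforts": joint torques, N m; "ee_pos": TCP position; "tool_rot": TCP orientation; "wrist_force": force on the tool from outside, world axes, zero at the start; "torque": the same for the moment, N m; "finger_gap": finger opening in m; "finger_force": force on a finger pad.
Only numpy, scipy, OpenCV 4.12 (cv2) and the standard library are available. Lean on these libraries where they do the work, as an engineer would, in place of code of your own. Each camera call takes 0.05 s, during which the arm holds its last target. There are 200 camera calls.

TASK

Get the crayon display ready for the counter: fold its hinged header board up until it stands upright, and stand the loose yellow crayon pack in the middle of the tray's empty front row, broad face to the front. Leave the blue pack and the tumbler where they are.

Things in the scene. Friction and masses are not known exactly. Their poses are not given: they have to be found in the camera images.
- tray: Fixed cardboard display tray. Origin on the table; x runs from the low front lip (robot side) to the back wall. Spans x -55 to +68, y -95 to +95. Floor 4 thick; lip and side walls 25 high, 4 thick; back wall 86 high, 8 thick. Two rows of glued-in yellow packs fill x -4 to +58, y -89 to +89, up to z 84. The empty front row is x -51 to -4, y -91 to +91.
- tray_front_row (a point): Middle of the empty front row, on the tray's floor (tray x -28, y 0, z 4). Axes as the tray's.
- header (a joint): Angle of the stiff header board about its hinge, rad: 0 = folded forward, level over the tray; 1.571 = upright; up to 2.5 = fallen back beyond upright. It starts leaning forward at 0.85 to 1.2. The hinge is stiff (about 0.12 N m of friction): the board stays where it is left.
- header_hinge (a point): Middle of the header's hinge line, on top of the tray's back wall: tray x +64, y 0, z 92. The hinge line runs along the tray's y.
- header_edge (a point): Middle of the header's free edge, 130 from the hinge line, at half thickness. The board is white with a red and blue border, 180 wide, 8 thick, centred on the hinge line; at angle q this point lies at tray x = 64 - 130 cos q, z = 92 + 130 sin q.
- yellow_pack: Loose yellow pack with red, white, green blocks and a black band, standing on the table: 30 thick (its x), 56 wide (its y), 80 high (z), about 120 g. Origin at the centre of its underside. Both broad faces look alike. For the front row hold it across its 56 width: fingers across its 30 thickness have no room there.
- blue_pack: Bystander: a pack of the same size and shape in blue, standing on the table. Origin at the centre of its underside.
- tumbler: Bystander: green tumbler standing on the table, 68 across, 100 high. Origin at the centre of its underside.
- card_stack: Bystander: fixed stack of colouring cards, 150 by 110, 18 high. Origin at the centre of its underside.

How it is judged:
By the outcome, as a careful person would: the job done as asked, in the order asked, and still so for the second after the job is handed in, with the robot touching nothing.
It also fails if it takes over 59 s, if anything falls off the work surface, if the arm or the gripper's body presses on something with over 40 N, if the wrist force passes 120 N, or if a joint passes its speed limit or range.

## Working session

There is one attempt and no reset: what is moved stays moved. The work goes in short steps, Python scripts to look and compute and a tool call to move; the robot and the scene stay as the last step left them, time stands still between calls to the robot, and variables do not carry over. Pictures are saved under pics/ and viewed, at most 10 in all, crops included, and the job is handed in when it is done.

Besides the shell and the picture viewer there is one more tool, called after "Call:" as name(argument=value, ...) on one line, values as JSON. play_rows: Moves the arm, as the interface text tells. Its arguments: {"type":"object","properties":{"steps":{"type":"array","items":{"type":"object","properties":{"hand":{"type":"number"},"linear":{"type":"array","items":{"type":"number"}},"turn":{"type":"number"}}}},"force":{"type":"number"}},"required":["steps"]}

```bash
mkdir -p pics; ls
python3 - <<'E'
from plant import arm,cams
import cv2,numpy as np
np.set_printoptions(precision=4,suppress=True)
for n in("scene","top"):
    c=cams.capture(n); cv2.imwrite(f"pics/{n}0.png",c["color"][:,:,::-1]); print(n,c["mtx"],c["pose"],[k for k in c])
    np.savez(f"{n}0.npz",**{k:c[k] for k in("color","mtx","pose")})
print(arm.state())
E
```

```text
pics
scene [[520.3141   0.     275.4412]
 [  0.     520.3141 213.1196]
 [  0.       0.       1.    ]] [[ 0.8714 -0.3668  0.3257  1.003 ]
 [ 0.4903  0.6716 -0.5555 -0.6722]
 [-0.015   0.6438  0.7651  1.0236]
 [ 0.      0.      0.      1.    ]] ['color', 'mtx', 'pose']
top [[414.4506   0.     267.6177]
 [  0.     414.4506 208.0853]
 [  0.       0.       1.    ]] [[ 0.017   0.9873 -0.1579  0.4084]
 [-0.9998  0.0184  0.0075  0.048 ]
 [ 0.0103  0.1577  0.9874  1.247 ]
 [ 0.      0.      0.      1.    ]] ['color', 'mtx', 'pose']
{'t': 0.1, 'joint_positions': array([ 1.315 ,  0.4237,  1.6306,  0.    ,  1.0886, -0.019 ]), 'dq': array([-0.0023, -0.0009, -0.0027,  0.0003, -0.001 , -0.0008]), 'joint_efforts': array([ -0.0004, -54.5613, -27.4323,   0.0646,   0.0188,  -0.    ]), 'ee_pos': array([0.1465, 0.607 , 0.1902]), 'tool_rot': array([-0.0001,  0.1181,  0.993 , -0.0007]), 'wrist_force': array([-0.0708,  0.4133,  0.2613]), 'torque': array([-0.0048, -0.0295, -0.0553]), 'finger_force': 0.0, 'finger_gap': 0.08795337621849886}
```

View pics/scene0.png

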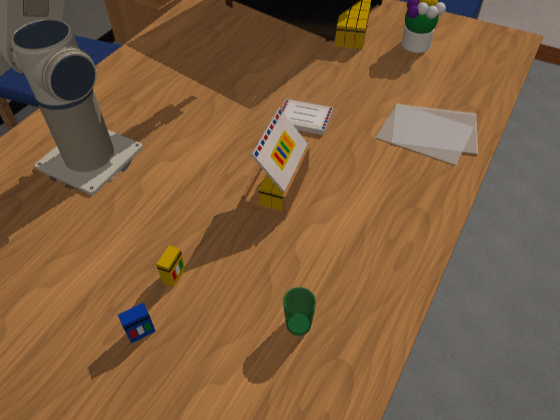

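View pics/top0.png

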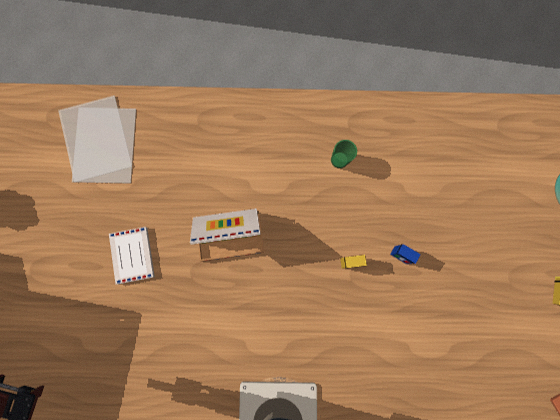

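The scene shows the tray with its header leaning toward the robot at scene (280,150) and top (225,226). The yellow pack is at scene (171,267) and top (355,262), the blue pack at top (405,254), and the tumbler at top (344,154). Next I zoom in for corners.

Run:
```python
import cv2,numpy as np
s=np.load("scene0.npz")["color"][:,:,::-1];t=np.load("top0.npz")["color"][:,:,::-1]
f=lambda im,x,y,w,h,k:cv2.resize(im[y:y+h,x:x+w],None,fx=k,fy=k,interpolation=cv2.INTER_CUBIC)
a=np.hstack([f(t,180,195,90,75,5),f(t,335,240,50,75,5)])      #450+250
b=np.hstack([f(s,235,100,90,120,5)[:, :],f(s,145,230,60,120,5)])
cv2.imwrite("pics/c1.png",a);cv2.imwrite("pics/c2.png",b);print(a.shape,b.shape)
```

```text
(375, 700, 3) (600, 750, 3)
```

View pics/c1.png

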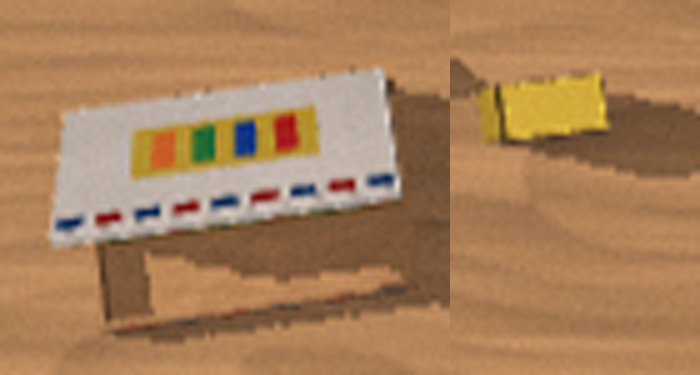

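View pics/c2.png

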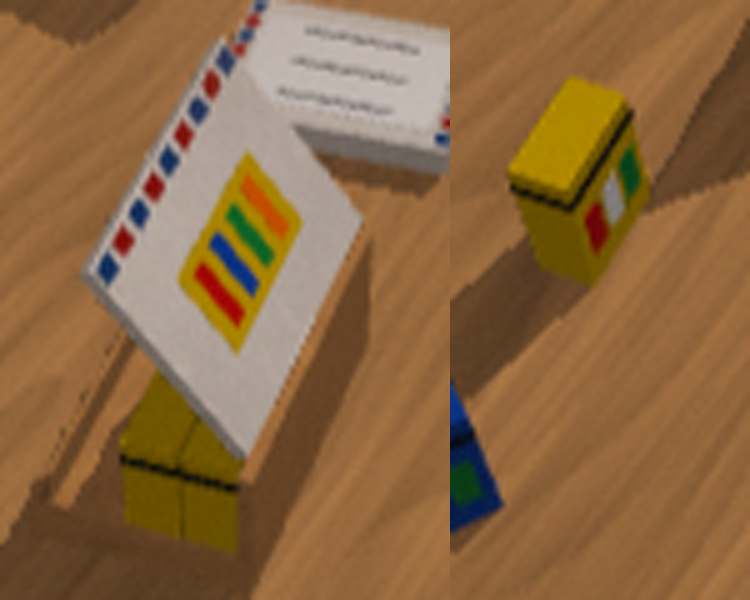

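In the top crop the board's four corners and the yellow pack's four top corners are clear. The same corners show in the scene crop, for example free edge (88,275)-(222,40) and hinge (243,460)-(363,218). Now I triangulate them.

```bash
cat > h.py <<'E'
import numpy as np,cv2
np.set_printoptions(precision=4,suppress=True)
C={n:np.load(f"{n}0.npz") for n in("scene","top")}
def ray(n,p):
    K,T=C[n]["mtx"],C[n]["pose"];d=np.linalg.inv(K)@[*p,1]
    return T[:3,3],T[:3,:3]@(d*[1,-1,-1])
def tri(ps,pt):
    (a,u),(b,v)=ray("scene",ps),ray("top",pt)
    s=np.linalg.lstsq(np.c_[u,-v],b-a,rcond=None)[0]
    P,Q=a+s[0]*u,b+s[1]*v
    return (P+Q)/2,np.linalg.norm(P-Q)
def plane(n,p,z):
    a,u=ray(n,p);return a+u*(z-a[2])/u[2]
def proj(n,X):
    K,T=C[n]["mtx"],C[n]["pose"];c=T[:3,:3].T@(np.asarray(X)-T[:3,3]);c=K@(c*[1,-1,-1]);return c[:2]/c[2]
cr=lambda x,y,ox,oy,k=5,sx=0:np.array([(x-sx+.5)/k+ox-.5,(y+.5)/k+oy-.5])
E
python3 - <<'E'
from h import *
S=dict(FL=(222,40),FR=(88,275),HR=(243,460),HL=(363,218)); T=dict(FL=(51,237),FR=(400,194),HR=(383,70),HL=(64,113))
X={}
for k in S:
    X[k],e=tri(cr(*S[k],235,100),cr(*T[k],180,195));print(k,X[k],e)
for a,b in(("FL","FR"),("HL","HR"),("FL","HL"),("FR","HR")):print(a,b,np.linalg.norm(X[a]-X[b]))
F=(X["FL"]+X["FR"])/2;H=(X["HL"]+X["HR"])/2;d=F-H;print("F",F,"H",H,"q",np.arctan2(d[2],np.hypot(d[0],d[1])))
y=X["FL"]-X["FR"]+X["HL"]-X["HR"];print("tray yaw",np.degrees(np.arctan2(-y[0],y[1])), "fwd",np.degrees(np.arctan2(-d[1],-d[0])))
S=dict(A=(632,108),B=(570,195),C=(510,172),D=(575,78));T=dict(A=(500,88),B=(603,73),C=(608,128),D=(505,140))
P={}
for k in S:
    P[k],e=tri(cr(*S[k],145,230,sx=450),cr(*T[k],335,240,sx=450));print(k,P[k],e)
print("pack",sum(P.values())/4)
y=P["A"]-P["B"]+P["D"]-P["C"];print("yaw",np.degrees(np.arctan2(-y[0],y[1])),np.linalg.norm(y)/2)
print("base near corner",plane("scene",cr(588,285,145,230,sx=450),0))
E
```

```text
FL [0.4867 0.2364 0.1933] 0.0017644123898521483
FR [0.5128 0.0604 0.19  ] 0.0034205709255730856
HR [0.5905 0.0712 0.0939] 0.00041700786321664064
HL [0.5632 0.2496 0.096 ] 0.0013827436171832167
FL FR 0.17796631870877072
HL HR 0.18047550061518977
FL HL 0.1244540128197148
FR HR 0.12400711584397618
F [0.4998 0.1484 0.1917] H [0.5768 0.1604 0.095 ] q 0.8918319016623363
tray yaw 8.553257248731846 fwd 8.85293383329249
A [ 0.4615 -0.1803  0.0673] 0.003809633029440847
B [ 0.4706 -0.2366  0.0767] 0.004103327384256967
C [ 0.4397 -0.2391  0.076 ] 0.0035663197514233342
D [ 0.432  -0.1819  0.0729] 0.0032568971285227514
pack [ 0.451  -0.2095  0.0732]
yaw 8.415693018694935 0.05772787497368464
base near corner [ 0.4668 -0.2362  0.    ]
```

Tray yaw is about 8.7°, the hinge is near (0.577, 0.160, 0.092) and the board angle is about 0.88. The yellow pack is at (0.451, -0.210) with yaw about 8.4°. The lengths match the text. First I turn and go in front of the header with the fingers shut.

Call:
play_rows(steps=[{"hand": 1, "turn": -7.4, "linear": [0, 0, 0]}, {"hand": 1, "turn": -7.4, "linear": [0, 0, 0]}, {"hand": 1, "turn": -7.4, "linear": [0, 0, 0]}, {"hand": 1, "linear": [-0.008, -0.017, 0]}, {"hand": 1, "linear": [-0.016, -0.034, 0]}, {"hand": 1, "linear": [-0.016, -0.034, 0]}, {"hand": 1, "linear": [-0.016, -0.034, 0]}, {"hand": 1, "linear": [-0.016, -0.034, 0]}, {"hand": 1, "linear": [-0.016, -0.034, 0]}, {"hand": 1, "linear": [-0.016, -0.034, 0]}, {"hand": 1, "linear": [-0.016, -0.034, 0]}, {"hand": 1, "linear": [-0.016, -0.034, 0]}, {"hand": 1, "linear": [-0.016, -0.034, 0]}, {"hand": 1, "linear": [-0.016, -0.034, 0]}, {"hand": 1, "linear": [-0.016, -0.034, 0]}, {"hand": 1, "linear": [-0.016, -0.034, 0]}, {"hand": 1, "linear": [-0.016, -0.034, 0]}, {"hand": 1, "linear": [-0.016, -0.034, 0]}, {"hand": 1, "linear": [0, -0.014, 0]}, {"hand": 1, "linear": [0, 0, 0]}])

```text
validation failed for argument at $.st...
```

Call:
play_rows(steps=[{"hand": 1, "linear": [0, 0, 0], "turn": -7.4}, {"hand": 1, "linear": [0, 0, 0], "turn": -7.4}, {"hand": 1, "linear": [0, 0, 0], "turn": -7.4}, {"hand": 1, "linear": [-0.008, -0.017, 0], "turn": 0}, {"hand": 1, "linear": [-0.016, -0.034, 0], "turn": 0}, {"hand": 1, "linear": [-0.016, -0.034, 0], "turn": 0}, {"hand": 1, "linear": [-0.016, -0.034, 0], "turn": 0}, {"hand": 1, "linear": [-0.016, -0.034, 0], "turn": 0}, {"hand": 1, "linear": [-0.016, -0.034, 0], "turn": 0}, {"hand": 1, "linear": [-0.016, -0.034, 0], "turn": 0}, {"hand": 1, "linear": [-0.016, -0.034, 0], "turn": 0}, {"hand": 1, "linear": [-0.016, -0.034, 0], "turn": 0}, {"hand": 1, "linear": [-0.016, -0.034, 0], "turn": 0}, {"hand": 1, "linear": [-0.016, -0.034, 0], "turn": 0}, {"hand": 1, "linear": [-0.016, -0.034, 0], "turn": 0}, {"hand": 1, "linear": [-0.016, -0.034, 0], "turn": 0}, {"hand": 1, "linear": [-0.016, -0.034, 0], "turn": 0}, {"hand": 1, "linear": [-0.008, -0.017, 0], "turn": 0}, {"hand": 1, "linear": [0, 0, 0], "turn": 0}])

```text
t: 2.0
ee_pos: [0.4399, 0.1679, 0.1907]
tool_rot: [-0.0, -0.072, 0.997, -0.0]
wrist_force: [0.1, -0.3, -0.1]
finger_gap: 0.0007
finger_force: 0.0
```

Call:
play_rows(steps=[{"hand": 1, "linear": [-0.003, -0.01, 0], "turn": 0}, {"hand": 1, "linear": [-0.003, -0.01, 0.01], "turn": 0}, {"hand": 1, "linear": [-0.003, -0.009, 0.01], "turn": 0}, {"hand": 1, "linear": [0, 0, 0.01], "turn": 0}, {"hand": 1, "linear": [0, 0, 0.01], "turn": 0}, {"hand": 1, "linear": [-0.01, 0, 0], "turn": 0}, {"hand": 1, "linear": [-0.01, 0, 0], "turn": 0}, {"hand": 1, "linear": [-0.01, 0, 0], "turn": 0}, {"hand": 1, "linear": [-0.01, 0, -0.007], "turn": 0}, {"hand": 1, "linear": [-0.01, 0, -0.006], "turn": 0}, {"hand": 1, "linear": [-0.01, 0, -0.005], "turn": 0}, {"hand": 1, "linear": [-0.01, 0, -0.004], "turn": 0}, {"hand": 1, "linear": [-0.01, 0, -0.003], "turn": 0}, {"hand": 1, "linear": [-0.01, 0, -0.002], "turn": 0}, {"hand": 1, "linear": [-0.005, 0, 0], "turn": 0}, {"hand": 1, "linear": [0, 0, 0], "turn": 0}, {"hand": 1, "linear": [0, 0, 0], "turn": 0}])

```text
t: 3.7
ee_pos: [0.5465, 0.1574, 0.1775]
tool_rot: [-0.0, -0.075, 0.997, -0.0]
wrist_force: [0.5, 0.2, -0.2]
finger_gap: 0.0007
finger_force: 0.0
```

```bash
cat >> h.py <<'E'
def snap(tag):
    from plant import cams
    for n in("scene","top"):
        c=cams.capture(n);np.savez(f"{n}{tag}.npz",**{k:c[k] for k in("color","mtx","pose")})
    return load(tag)
def load(tag):
    return [np.load(f"{n}{tag}.npz")["color"][:,:,::-1] for n in("scene","top")]
crop=lambda im,x,y,w,h,k:cv2.resize(im[y:y+h,x:x+w],None,fx=k,fy=k,interpolation=cv2.INTER_CUBIC)
E
python3 - <<'E'
from h import *
s,t=snap("1")
cv2.imwrite("pics/c3.png",np.hstack([crop(s,230,80,80,120,5),crop(t,190,160,80,120,5)]))
E
```

```text
(no output)
```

View pics/c3.png

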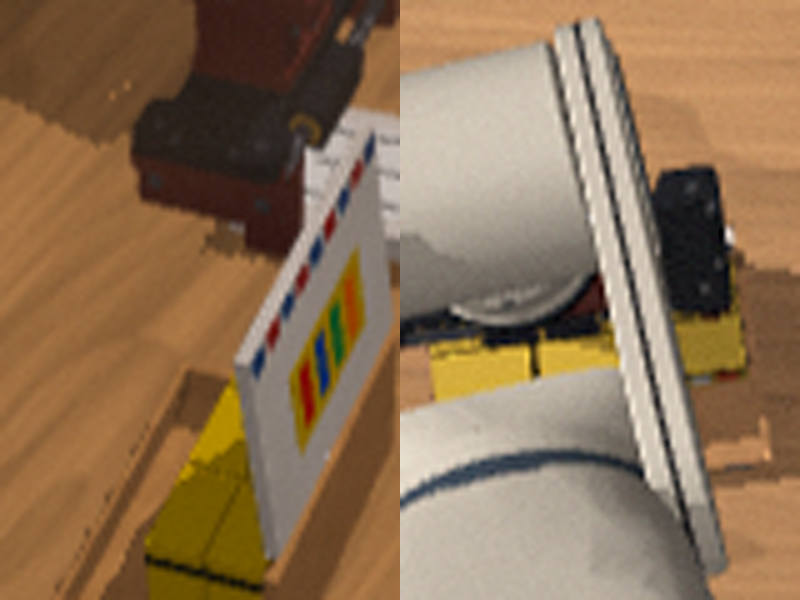

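The board is nearly upright. In the scene crop its near side edge runs from (240,360) to (270,557). I get the angle by casting those rays onto the vertical plane through the board's near side.

Run:
```python
from h import *
th=np.radians(8.7);e=np.array([np.cos(th),np.sin(th),0]);n=np.array([-np.sin(th),np.cos(th),0])
def side(p,P):
    a,u=ray("scene",p);return a+u*(((P-a)@n)/(u@n))
HR=np.array([0.5905,0.0712,0.0939])
Hc=np.array([.577,.160,.092])
for p in [(88,275),(243,460)]:
    X=side(cr(*p,235,100),HR);print("old",(X-Hc)@e,X[2])
for p in [(237,360),(250,378),(266,557),(274,555)]:
    X=side(cr(*p,230,80),HR);print((X-Hc)@e,X[2])
for q in (1.3,1.4,1.5,1.57):
    for s in(4,-4):
        X=Hc-.090*n+e*(-.13*np.cos(q)+s*.001*np.sin(q))+np.array([0,0,.13*np.sin(q)+s*.001*np.cos(q)])
        Y=Hc-.090*n+e*(s*.001*np.sin(q))
        print(q,s,(proj("scene",X)-[230,80])*5,(proj("scene",Y)-[230,80])*5)
```

```text
old -0.07619936981644364 0.19208087762325654
old -0.00034006083986141695 0.09377598389989361
-0.01463552533167894 0.2210430030196766
-0.008512664157051607 0.2119566072290604
-0.0013628809237300617 0.0955429220183519
0.002758569713166428 0.09849786322032517
1.3 4 [201.0516 354.2539] [274.0245 562.9133]
1.3 -4 [185.2205 353.769 ] [259.0762 558.9114]
1.4 4 [227.5147 356.8489] [274.1945 562.9588]
1.4 -4 [211.1402 354.9874] [258.9066 558.866 ]
1.5 4 [254.6033 361.6751] [274.2881 562.9838]
1.5 -4 [237.8825 358.4433] [258.8133 558.841 ]
1.57 4 [273.7598 366.3622] [274.3075 562.989 ]
1.57 -4 [256.9189 362.1861] [258.7939 558.8358]
```

Call:
play_rows(steps=[{"hand": 1, "linear": [-0.004, 0, -0.001], "turn": 0}, {"hand": 1, "linear": [-0.004, 0, 0], "turn": 0}, {"hand": 1, "linear": [-0.003, 0, 0], "turn": 0}, {"hand": 1, "linear": [0, 0, 0], "turn": 0}, {"hand": 1, "linear": [0, 0, 0], "turn": 0}])

```text
t: 4.3
ee_pos: [0.5577, 0.1592, 0.1789]
tool_rot: [0.0, -0.075, 0.997, 0.0]
wrist_force: [0.2, -0.2, -1.1]
finger_gap: 0.0005
finger_force: 0.0
```

Run:
```python
from h import *
s,t=snap("2")
cv2.imwrite("pics/c4.png",np.hstack([crop(s,265,140,40,60,10)]))
```

```text
(no output)
```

View pics/c4.png

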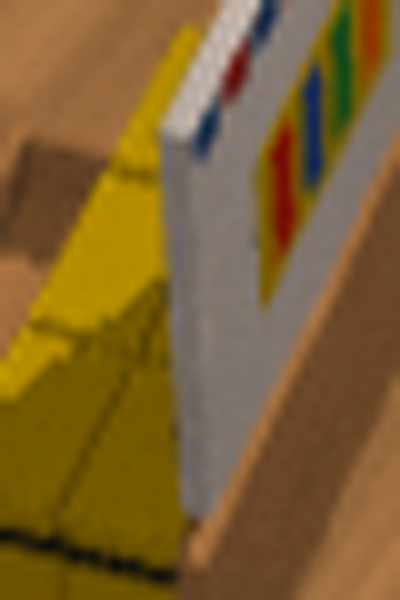

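The near side edge leans about 0.03 rad short of vertical (282,153 to 283,191 in the scene image), so q is about 1.54. I push 4 mm more, then back off and up, opening the hand.

Call:
play_rows(steps=[{"hand": 1, "linear": [-0.002, 0, 0], "turn": 0}, {"hand": 1, "linear": [-0.002, 0, 0], "turn": 0}, {"hand": 1, "linear": [0, 0, 0], "turn": 0}, {"hand": 1, "linear": [0, 0, 0], "turn": 0}, {"hand": 1, "linear": [0.01, 0, 0], "turn": 0}, {"hand": 1, "linear": [0.025, 0, 0], "turn": 0}, {"hand": 1, "linear": [0.025, 0, 0], "turn": 0}, {"hand": 1, "linear": [0.025, 0, 0], "turn": 0}, {"hand": -1, "linear": [0.02, -0.02, -0.01], "turn": 0}, {"hand": -1, "linear": [0, -0.03, -0.01], "turn": 0}, {"hand": -1, "linear": [0, -0.03, 0], "turn": 0}, {"hand": -1, "linear": [0, -0.03, 0], "turn": 0}, {"hand": -1, "linear": [0, -0.03, 0], "turn": 0}, {"hand": -1, "linear": [0, -0.03, 0], "turn": 0}, {"hand": -1, "linear": [0, -0.03, 0], "turn": 0}, {"hand": -1, "linear": [0, 0, 0], "turn": 0}])

```text
t: 6.0
ee_pos: [0.4876, -0.0561, 0.199]
tool_rot: [0.0, -0.074, 0.997, -0.0]
wrist_force: [0.4, 0.2, -0.0]
finger_gap: 0.0608
finger_force: 0.0
```

Run:
```python
from h import *
s,t=snap("3")
a=np.hstack([crop(s,225,110,80,120,5),crop(t,185,190,80,120,5)])
cv2.imwrite("pics/c5.png",a)
# blue pack outline on top plane, from first top image
b=C["top"]["color"].astype(int); m=((b[...,2]>b[...,0]+40)&(b[...,2]>90)).astype(np.uint8);m[:,:380]=0;m[:,430:]=0
c=max(cv2.findContours(m,0,2)[0],key=cv2.contourArea)[:,0]
P=np.array([plane("top",p,.08) for p in c]);print("blue y max",P[P[:,1].argmax()],"x",P[:,0].min(),P[:,0].max())
```

```text
blue y max [ 0.4739 -0.3297  0.08  ] x 0.44678473062618995 0.496649504964182
```

View pics/c5.png

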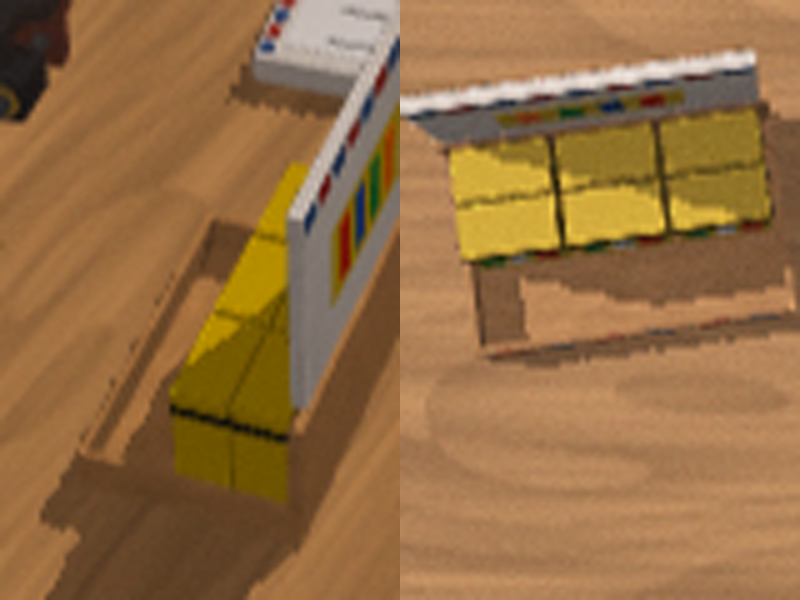

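The board now stands upright: its edge runs from (289,212) to (292,408), matching the vertical projection. The empty front row is clear, with the lip corners at top crop (484,352) and (795,312), and the pack-row front corners at (468,262) and (772,220). I refine the tray position from these.

Run:
```python
from h import *
P={}
for k,p,z in [("lipL",(484,354),.025),("lipR",(797,313),.025),("rowL",(468,264),.084),("rowR",(772,222),.084)]:
    P[k]=plane("top",cr(*p,185,190,sx=400),z);print(k,P[k])
print("scene row R",plane("scene",cr(172,405,225,110),.084), tri(cr(172,405,225,110),cr(772,222,185,190,sx=400)))
print("scene lipR/L",plane("scene",cr(80,453,225,110),.025),plane("scene",cr(210,218,225,110),.025))
y=P["rowL"]-P["rowR"];print("yaw",np.degrees(np.arctan2(-y[0],y[1])),np.linalg.norm(y))
th=np.radians(8.5);e=np.array([np.cos(th),np.sin(th)])
r=(P["rowL"]+P["rowR"])[:2]/2;l=(P["lipL"]+P["lipR"])[:2]/2
print("slot: row",r-.024*e,"lip",l+.027*e,"hinge",np.array([.577,.16])-.092*e)
```

```text
lipL [0.4453 0.2295 0.025 ]
lipR [0.4724 0.0471 0.025 ]
rowL [0.4934 0.2318 0.084 ]
rowR [0.52   0.0621 0.084 ]
scene row R [0.5322 0.0535 0.084 ] (array([0.5232, 0.0636, 0.0691]), np.float64(0.00427900986189598))
scene lipR/L [0.4782 0.0477 0.025 ] [0.4496 0.2307 0.025 ]
yaw 8.919725030350278 0.17178077395223584
slot: row [0.483  0.1434] lip [0.4856 0.1423] hinge [0.486  0.1464]
```

Run:
```python
from h import *
S=dict(A=(632,108),B=(570,195),C=(510,172),D=(575,78));T=dict(A=(500,88),B=(603,73),C=(608,128),D=(505,140))
print("scene",np.mean([plane("scene",cr(*p,145,230,sx=450),.08) for p in S.values()],0))
print("top",np.mean([plane("top",cr(*p,335,240,sx=450),.08) for p in T.values()],0))
for k,p in dict(B=(588,285),A=(648,197)).items():print("base",k,plane("scene",cr(*p,145,230,sx=450),0))
```

```text
scene [ 0.4564 -0.2118  0.08  ]
top [ 0.4493 -0.2093  0.08  ]
base B [ 0.4668 -0.2362  0.    ]
base A [ 0.4625 -0.1831  0.    ]
```

Call:
play_rows(force=15, steps=[{"hand": -1, "linear": [0.01, -0.025, 0], "turn": 0}, {"hand": -1, "linear": [0.012, -0.03, 0], "turn": 0}, {"hand": -1, "linear": [0.012, -0.03, 0], "turn": 0}, {"hand": -1, "linear": [0.012, -0.03, 0], "turn": 0}, {"hand": -1, "linear": [0.012, -0.032, 0], "turn": 0}, {"hand": -1, "linear": [0, 0, 0.01], "turn": 0}, {"hand": -1, "linear": [0, 0, 0.02], "turn": 0}, {"hand": -1, "linear": [0, 0, 0.02], "turn": 0}, {"hand": -1, "linear": [0, 0, 0.01], "turn": 0}, {"hand": -1, "linear": [0, 0, 0], "turn": 0}])

```text
t: 7.1
ee_pos: [0.4515, -0.206, 0.1375]
tool_rot: [-0.001, -0.076, 0.997, 0.001]
wrist_force: [-0.7, -0.7, 0.3]
finger_gap: 0.0877
finger_force: 0.0
```

Run:
```python
from h import *
s,t=snap("4")
cv2.imwrite("pics/c6.png",np.hstack([crop(s,110,200,100,120,4),crop(t,310,200,100,120,4)]))
```

```text
(no output)
```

View pics/c6.png

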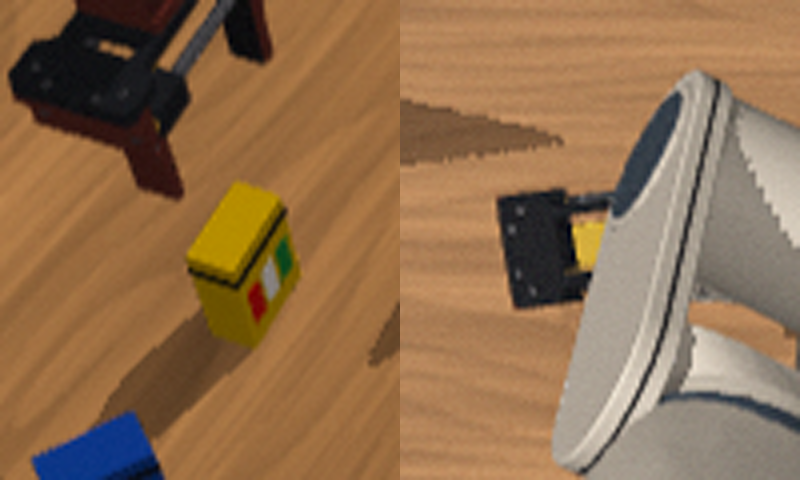

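The open fingers straddle the pack, with tips at crop (160,190) and (258,58) and the blue pack well clear. I shift 4 mm, lower and grip.

Call:
play_rows(force=15, steps=[{"hand": -1, "linear": [0, -0.004, 0.01], "turn": 0}, {"hand": -1, "linear": [0, 0, 0.02], "turn": 0}, {"hand": -1, "linear": [0, 0, 0.02], "turn": 0}, {"hand": -1, "linear": [0, 0, 0.02], "turn": 0}, {"hand": -1, "linear": [0, 0, 0.02], "turn": 0}, {"hand": -1, "linear": [0, 0, 0.01], "turn": 0}, {"hand": -1, "linear": [0, 0, 0], "turn": 0}, {"hand": 1, "linear": [0, 0, 0], "turn": 0}, {"hand": 1, "linear": [0, 0, 0], "turn": 0}, {"hand": 1, "linear": [0, 0, 0], "turn": 0}, {"hand": 1, "linear": [0, 0, 0], "turn": 0}, {"hand": 1, "linear": [0, 0, 0], "turn": 0}, {"hand": 1, "linear": [0, 0, 0], "turn": 0}, {"hand": 1, "linear": [0, 0, 0], "turn": 0}])

```text
t: 8.6
ee_pos: [0.4534, -0.2117, 0.0394]
tool_rot: [0.0, -0.075, 0.997, -0.0]
wrist_force: [-0.8, 1.1, 5.9]
finger_gap: 0.0558
finger_force: 15.0
```

Call:
play_rows(steps=[{"hand": 1, "linear": [0, 0, -0.01], "turn": 0}, {"hand": 1, "linear": [0, 0, -0.02], "turn": 0}, {"hand": 1, "linear": [0, 0, -0.02], "turn": 0}, {"hand": 1, "linear": [0, 0, -0.02], "turn": 0}, {"hand": 1, "linear": [0, 0, -0.02], "turn": 0}, {"hand": 1, "linear": [-0.003, 0.012, 0], "turn": 0}, {"hand": 1, "linear": [-0.007, 0.027, 0], "turn": 0}, {"hand": 1, "linear": [-0.007, 0.027, 0], "turn": 0}, {"hand": 1, "linear": [-0.007, 0.028, 0], "turn": 0}, {"hand": 1, "linear": [-0.007, 0.028, 0], "turn": 0}, {"hand": 1, "linear": [-0.007, 0.028, 0], "turn": 0}, {"hand": 1, "linear": [-0.007, 0.028, 0], "turn": 0}, {"hand": 1, "linear": [-0.007, 0.028, 0], "turn": 0}, {"hand": 1, "linear": [-0.007, 0.028, 0], "turn": 0}, {"hand": 1, "linear": [-0.007, 0.028, 0], "turn": 0}, {"hand": 1, "linear": [-0.007, 0.028, 0], "turn": 0}, {"hand": 1, "linear": [-0.007, 0.028, 0], "turn": 0}, {"hand": 1, "linear": [-0.004, 0.015, 0], "turn": 0}, {"hand": 1, "linear": [-0.002, 0.012, 0], "turn": 0}, {"hand": 1, "linear": [0, 0, 0], "turn": 0}])

```text
t: 10.6
ee_pos: [0.4858, 0.1431, 0.1284]
tool_rot: [-0.0, -0.076, 0.997, -0.0]
wrist_force: [-0.3, -0.8, -1.4]
finger_gap: 0.0562
finger_force: 14.9
```

Run:
```python
from h import *
from plant import arm
s,t=snap("5")
p=arm.state()["ee_pos"];print(p, np.array([.488,.143])-p[:2])
th=np.radians(8.6);e=np.array([np.cos(th),np.sin(th)]);n=np.array([-e[1],e[0]])
d=np.array([.488,.143])-p[:2];print("tool dx,dy",-d@e,d@n)
cv2.imwrite("pics/c7.png",np.hstack([crop(s,225,110,80,120,5),crop(t,185,190,80,120,5)]))
```

```text
[0.4858 0.1418 0.1286] [0.0022 0.0012]
tool dx,dy -0.00232185886029093 0.0009020761844911027
```

View pics/c7.png

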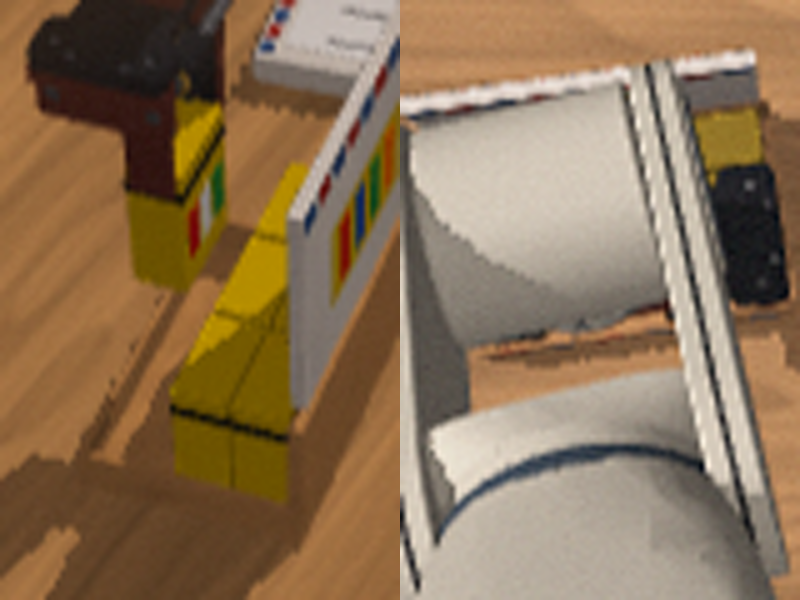

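Pack is held upright above the slot, its near lower corner at scene crop (183,290). I check that corner against the lip seen by the same camera.

Run:
```python
from h import *
th=np.radians(8.7);e=np.array([np.cos(th),np.sin(th),0]);n=np.array([-e[1],e[0],0])
T=np.array([.4858,.1418,0])
for nm,p in dict(nearback=(183,290),nearfront=(133,275)).items():
    a,u=ray("scene",cr(*p,225,110));X=a+u*((T-.028*n-a)@n/(u@n));print(nm,X,(X-T)@e)
lip=(plane("scene",cr(80,453,225,110),.025)+plane("scene",cr(210,218,225,110),.025))/2
print("lip outer rel TCP",(lip-T)@e,(lip-T)@n, "top lip", (np.array([.45885,.1383,0])-T)@e)
```

```text
nearback [0.5023 0.116  0.0943] 0.012393490069482892
nearfront [0.4754 0.1119 0.0958] -0.014798604079838544
lip outer rel TCP -0.022070028936005938 0.0007265138191675927 top lip -0.02716932312035932
```

The scene view says 5–6 mm forward and the top view about 2 mm, so I shift 3.5 mm forward and lower.

Call:
play_rows(steps=[{"hand": 1, "linear": [-0.0035, 0.001, 0], "turn": 0}, {"hand": 1, "linear": [0, 0, 0.01], "turn": 0}, {"hand": 1, "linear": [0, 0, 0.015], "turn": 0}, {"hand": 1, "linear": [0, 0, 0.015], "turn": 0}, {"hand": 1, "linear": [0, 0, 0.015], "turn": 0}, {"hand": 1, "linear": [0, 0, 0.01], "turn": 0}, {"hand": 1, "linear": [0, 0, 0.01], "turn": 0}, {"hand": 1, "linear": [0, 0, 0.005], "turn": 0}, {"hand": 1, "linear": [0, 0, 0.003], "turn": 0}, {"hand": 1, "linear": [0, 0, 0], "turn": 0}, {"hand": 1, "linear": [0, 0, 0], "turn": 0}])

```text
t: 11.8
ee_pos: [0.49, 0.1439, 0.0462]
tool_rot: [0.0, -0.075, 0.997, 0.0]
wrist_force: [-0.2, 0.3, -2.0]
finger_gap: 0.056
finger_force: 14.9
```

Call:
play_rows(steps=[{"hand": 1, "linear": [0, 0, 0.001], "turn": 0}, {"hand": 1, "linear": [0, 0, 0.001], "turn": 0}, {"hand": 1, "linear": [0, 0, 0.001], "turn": 0}, {"hand": 1, "linear": [0, 0, 0], "turn": 0}])

```text
t: 12.2
ee_pos: [0.4901, 0.144, 0.0434]
tool_rot: [0.0, -0.075, 0.997, 0.0]
wrist_force: [-1.2, 1.4, 3.7]
finger_gap: 0.0558
finger_force: 15.0
```

Floor contact. I release, lift straight up, then move off sideways.

Call:
play_rows(steps=[{"hand": -0.5, "linear": [0, 0, 0], "turn": 0}, {"hand": -0.5, "linear": [0, 0, 0], "turn": 0}, {"hand": -0.5, "linear": [0, 0, 0], "turn": 0}, {"hand": -0.5, "linear": [0, 0, -0.005], "turn": 0}, {"hand": -0.5, "linear": [0, 0, -0.01], "turn": 0}, {"hand": -0.5, "linear": [0, 0, -0.02], "turn": 0}, {"hand": -0.5, "linear": [0, 0, -0.025], "turn": 0}, {"hand": -0.5, "linear": [0, 0, -0.025], "turn": 0}, {"hand": -0.5, "linear": [0, 0, -0.025], "turn": 0}, {"hand": -0.5, "linear": [0.02, 0, -0.015], "turn": 0}, {"hand": -0.5, "linear": [0.02, -0.025, 0], "turn": 0}, {"hand": -0.5, "linear": [0, -0.03, 0], "turn": 0}, {"hand": -0.5, "linear": [0, -0.03, 0], "turn": 0}, {"hand": -0.5, "linear": [0, -0.03, 0], "turn": 0}, {"hand": -0.5, "linear": [0, -0.03, 0], "turn": 0}, {"hand": -0.5, "linear": [0, -0.03, 0], "turn": 0}, {"hand": -0.5, "linear": [0, -0.02, 0], "turn": 0}, {"hand": -0.5, "linear": [0, 0, 0], "turn": 0}, {"hand": -0.5, "linear": [0, 0, 0], "turn": 0}])

```text
t: 14.1
ee_pos: [0.4792, -0.055, 0.1684]
tool_rot: [0.0, -0.075, 0.997, 0.0]
wrist_force: [0.0, -0.5, -0.3]
finger_gap: 0.0659
finger_force: 0.0
```

Run:
```python
from h import *
s,t=snap("6")
cv2.imwrite("pics/c8.png",np.hstack([crop(s,225,110,80,120,5),crop(t,185,190,80,120,5)]))
```

```text
(no output)
```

View pics/c8.png

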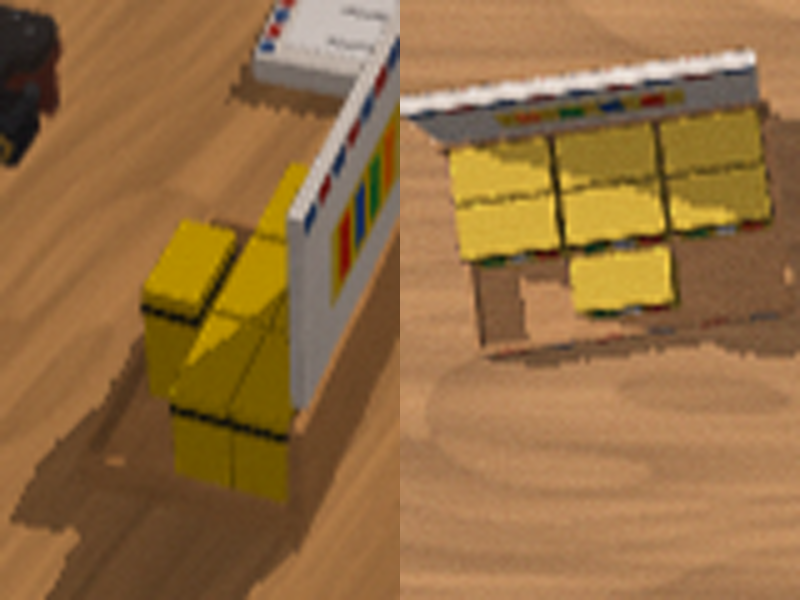

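The yellow pack stands level and square in the middle of the front row (top crop centre (623,280), about 21 mm ahead of the row faces). The header is still upright (289,212 to 292,408), and the gripper is clear, so I hand in.

```bash
python3 -c "
from plant import order;print(order.job_done())"
```

```text
the job is handed in; nothing more can be done
None
```

The header board stands upright (measured about 1.57 rad) and the yellow pack stands in the middle of the front row, broad face to the front and about 3 mm behind centre; the blue pack and the tumbler were not touched, and the job is handed in.

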